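# Lay the rosewood dowel in the marking cradle

## Task

Take the reddish rosewood dowel out of the stock rack and lay it on its side in the green V-saddles of the marking cradle, setting it down with the gripper rather than dropping it. Its plain end must be pushed right up against the aluminium end stop, the brass-ringed end away from the stop, and it must stay there when you let go. Leave the black and the pale dowel standing in the rack and do not knock over or shove the other things on the bench.

Things in the scene. Friction and masses are not known exactly. Their poses are not given: they have to be found in the camera images.
- rack: Fixed plywood stock rack, 70 (x) by 250 (y) by 45 mm high, left or right on the bench. Three vertical blind holes, 30.5 mm wide, 35 mm deep, at its own y = -80, 0, +80 mm, x = 0. A dowel stands in each, foot 10 mm above the bench, 95 mm showing above the rack; which stands where varies. Origin: centre of its underside; z up.
- rosewood: The reddish-brown rosewood dowel to lay down: a solid round rod 28 mm in diameter, 130 mm long, about 90 g, with a flush brass ring 14 mm wide at its top end; the other end is plain. Origin: centre of its plain end (the lower end in the rack); its z axis runs along the dowel to the brass-ringed end.
- rosewood_mid (a point): The middle of the rosewood dowel, on its axis, 65 mm from either end; axes as the dowel's.
- ebony: Black dowel of the same size (origin at the centre of its lower end), stays in the rack.
- maple: Pale maple dowel of the same size (origin at the centre of its lower end), stays in the rack.
- cradle: Fixed marking cradle: brown base 160 (x) by 90 (y) by 12 mm high; two green 90-degree V-saddles, each 14 mm thick, at x = -45 and +45 mm (76 mm gap between), rims at 56 mm height, y = +-23 mm; upright aluminium end stop, 56 mm wide, top 74 mm above the bench, inner face at x = +65 mm. Origin: centre of its underside; x points to the stop, roughly away from the robot; z up.
- cradle_axis (a point): Point on the axis of a seated dowel, midway between the saddles, 58 mm above the cradle's origin: the middle of the dowel lies here when its plain end touches the stop. A seated dowel lies along the cradle's x axis. Axes as the cradle's.
- caliper: Loose steel dial caliper lying flat, 200 mm long along its x, 45 mm wide, 14 mm high; origin under its middle. Bystander.
- plane: Loose small black hand plane, 140 mm long along its x, 45 mm wide, 60 mm high; origin under its middle. Bystander.
- glue: Loose yellow glue bottle with orange cap, 60 mm in diameter, 150 mm high, upright; origin under its centre. Bystander.
- mug: Loose white mug, 80 mm in diameter, 90 mm high; origin under its centre. Bystander.
- knife: Loose screwdriver with a red handle lying flat along its x, about 200 mm long, 30 mm thick. Bystander.
There are look-alikes about, which are no part of the job. What is shaped like the rosewood but purple is not meant.

How it is judged:
By the outcome, as a careful person would: the job done as asked, in the order asked, and still so for the second after the job is handed in, with the robot touching nothing.
It also fails if it takes over 48 s, if anything falls off the work surface, if the arm or the gripper's body presses on something with over 40 N, if the wrist force passes 120 N, or if a joint passes its speed limit or range.

## Robot

A 6-joint arm with a two-finger parallel gripper is mounted at the origin on the work surface. World frame = base frame: x ahead of the robot, y to its left, z up, the work surface at z = 0. Lengths are in m, angles in rad, forces in N, time in s.
With the tool pointing down it reaches from about 0.35 to 0.85 m from the base axis. Payload 8.1 kg.
Tool frame: the origin (TCP) lies on the centre line of the jaws, within the pads' length; the fingertips stand 17 mm ahead of it and the grasp point (between the pads) lies 2 mm behind it; x points along the fingers, z is the direction in which the jaws open and shut, and the axes are right-handed (so a half turn about x gives the same grasp; the last joint's range is limited). The gripper opens to 93 mm and grips with 3 to 60 N. Pads are 15 mm wide; open, the fingers measure 128 mm over their backs; the gripper's body (75 mm by 188 mm) begins 65 mm behind the grasp point.
Start: joints at [1.106, 0.13, 1.488, -0, 1.523, -0.085], TCP at [0.222, 0.557, 0.236] pointing down, gripper open.
Joint ranges: [-2.96, 2.96], [-0.89, 2.26], [0.02, 2.5], [-1.34, 4.48], [0, 2.73], [-2.66, 2.66]. Speed limits (rad/s): [2.39, 2.39, 2.79, 3.14, 3.14, 3.14].

## Interface

Orientations are given as a rotation vector (axis times angle).
In Python, from plant import telemetry, optics, workorder gives the robot as it stands.
- The arm moves only by the shell command python3 -m inch 'ROWS' [FORCE]. ROWS is JSON, a list that holds one entry, the list of rows, each a list of 7 numbers: the shift along the tool's x, y, z in m, then the turn, a rotation vector about the tool's x, y, z in rad, then the opening, from 0 (shut) to 1 (fully open). In form: [[[tx, ty, tz, ax, ay, az, grip], ...]]. A call has 1 to 20 rows; each row shifts and turns the pose as measured when the row begins, along the tool's axes as they then stand; what a row does not reach is not made up. A row lasts 1/10 s, in which the tool goes at most 50 mm and 8.59 degrees, less where a joint would pass 70% of its speed; a pose out of reach is approached as far as the arm can. A call is refused whole if a number of a shift passes 0.05 or a number of a turn 0.15, either way. A call with a gripper value outside its range is refused whole. The fingers move at their own pace and stop on an object; FORCE is the grip in N (left out, the last holds). Time passes only in rows, so rows that do not move let the fingers close. It gives the time, the measured TCP pose, the force and the opening at its end, in the units of the state.
- telemetry.read_state(): the state, without advancing time (a new reading comes with each control period).
- optics.read_camera(name): name is "scene" or "top" or "wrist"; returns a dict with "frame" (400x640x3 uint8, blue, green, red), "fx", "fy", "cx", "cy" (pixels), "D" ([k1, k2, p1, p2, k3] as OpenCV has them; the pictures are not rectified), "rvec" (rotation vector, rad) and "tvec" (3), from world to camera coordinates, as OpenCV has them. Camera axes: x right, y down, z forward; pixel columns grow to the right and rows downward; lengths in m; the calibration is good to about 2 mm. A picture is of the moment at which its call begins. There is no depth.
- workorder.close_job(): hands the job in, once; it reports no verdict.
The state is a dict: "t": time; "q": joint angles; "dq": joint speeds; "joint_torque": joint torques, N m; "tool_pos": TCP position; "orientation": TCP orientation; "force": force on the tool from outside, world axes, zero at the start; "wrist_torque": the same for the moment, N m; "opening": finger opening in m.
Only numpy, scipy, OpenCV 4.12 (cv2) and the standard library are available. Lean on these libraries where they do the work, as an engineer would, in place of code of your own. Each camera call takes 0.05 s, during which the arm holds its last target. There are 200 camera calls.

## Working session

There is one attempt and no reset: what is moved stays moved. The work goes in short steps, Python scripts to look and compute and a shell command to move; the robot and the scene stay as the last step left them, time stands still between calls to the robot, and variables do not carry over. Pictures are saved under pics/ and viewed, on a budget of 10 in all, crops included, one or two more only if the job needs it, and the job is handed in when it is done.

```bash
mkdir -p pics; ls; cat > h.py <<'E'
import numpy as np, cv2, json, pickle
from scipy.spatial.transform import Rotation as R
from plant import telemetry, optics
def snap(n,f):
    c=optics.read_camera(n); cv2.imwrite('pics/'+f+'.png',c['frame']); pickle.dump(c,open('pics/'+f+'.pkl','wb')); return c
def load(f): return pickle.load(open('pics/'+f+'.pkl','rb'))
def K(c): return np.array([[c['fx'],0,c['cx']],[0,c['fy'],c['cy']],[0,0,1.]])
def ray(c,uv):
    n=cv2.undistortPoints(np.array([[uv]],float),K(c),np.array(c['D'],float))[0,0]
    M=R.from_rotvec(np.ravel(c['rvec'])).as_matrix(); o=-M.T@np.ravel(c['tvec'])
    return o,M.T@np.array([n[0],n[1],1.])
def atz(c,uv,z):
    o,d=ray(c,uv); return o+d*(z-o[2])/d[2]
def proj(c,P): return cv2.projectPoints(np.array(P,float).reshape(-1,3),np.ravel(c['rvec']).astype(float),np.ravel(c['tvec']).astype(float),K(c),np.array(c['D'],float))[0][:,0]
E
python3 - <<'E'
from h import *
s=telemetry.read_state(); print(s)
print(R.from_rotvec(s['orientation']).as_matrix().round(3))
snap('top','top1');snap('scene','sc1')
E
```

```text
pics
{'t': 0.0, 'q': array([ 1.10560373e+00,  1.31177201e-01,  1.48929642e+00, -2.27713119e-05,
        1.52301881e+00, -8.54223104e-02]), 'dq': array([4.41967304e-04, 1.21516560e-03, 3.12136727e-04, 3.74962221e-04,
       3.85664618e-04, 9.39378440e-05]), 'joint_torque': array([ 1.44576818e-03, -5.59862816e+01, -4.91742969e+01,  7.70213362e-02,
        3.53850983e-02, -1.30117860e-04]), 'tool_pos': array([0.22217249, 0.55674988, 0.23456845]), 'orientation': array([-0.92606734,  1.36695154,  0.92450452]), 'force': array([ 0.46773157,  0.06476727, -0.27481621]), 'wrist_torque': array([-0.00549317, -0.02294694,  0.04694243]), 'opening': 0.09306134160056033}
[[-0.001 -0.929  0.371]
 [-0.002  0.371  0.929]
 [-1.     0.    -0.002]]
```

View pics/top1.png

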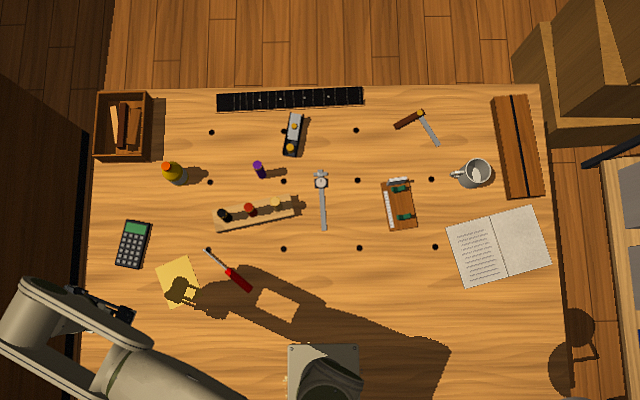

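View pics/sc1.png

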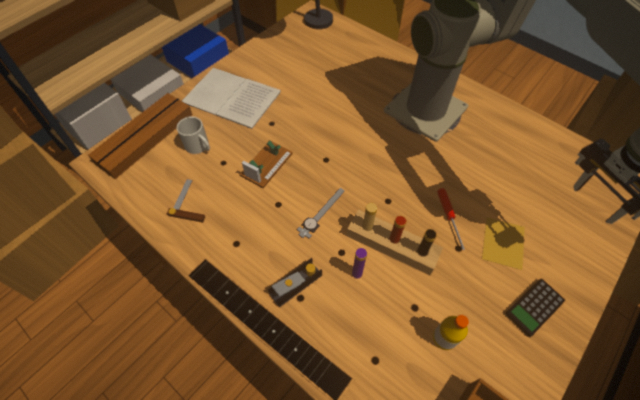

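Top view: the rack is centred near (257,214), with ebony at (224,214), rosewood (249,209) and maple (274,203). The cradle is near (400,204), and the purple dowel near (260,170) is the look-alike. I'll enlarge both pieces.

```bash
python3 - <<'E'
from h import *
i=load('top1')['frame']
a=cv2.resize(i[190:240,210:310],None,fx=8,fy=8,interpolation=cv2.INTER_CUBIC)
b=cv2.resize(i[170:240,370:430],None,fx=8,fy=8,interpolation=cv2.INTER_CUBIC)
cv2.imwrite('pics/a.png',a); 
j=np.zeros((560,800,3),np.uint8); j[:, :480]=b; j[:200*2//2+200, 480:]=cv2.resize(a,(320,160)).repeat(1,0)[:0].reshape(0,320,3) if 0 else 0
cv2.imwrite('pics/ab.png',b)
E
```

```text
(no output)
```

View pics/a.png

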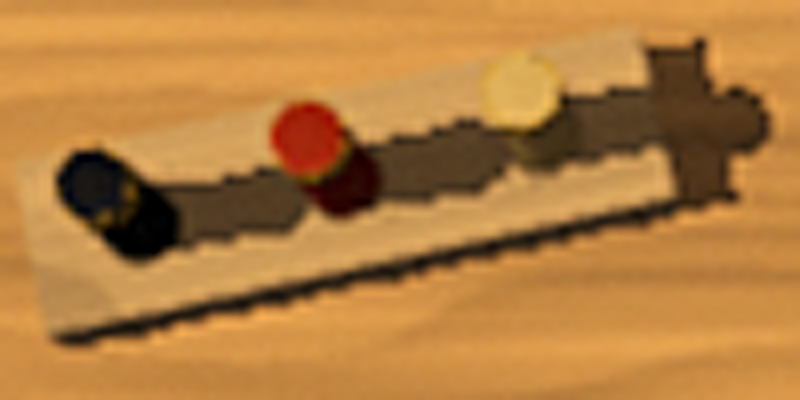

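View pics/ab.png

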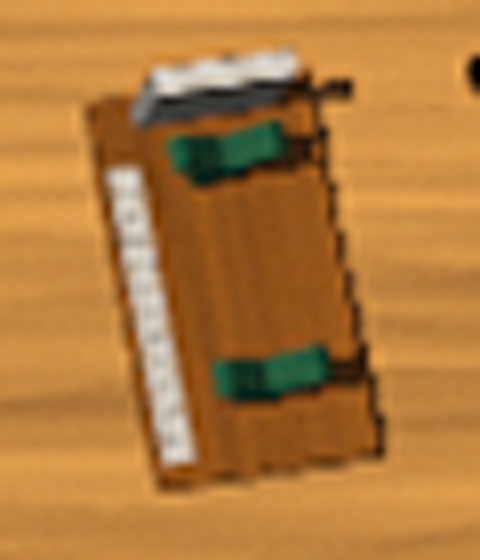

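```bash
python3 - <<'E'
from h import *
c=load('top1')
f=lambda p,o,z: atz(c,[o[0]+(p[0]+.5)/8-.5,o[1]+(p[1]+.5)/8-.5],z)
for n,p in dict(eb=(97,187),ro=(308,140),ma=(522,91)).items(): print(n,f(p,(210,190),.14).round(4))
for n,p,z in [('TL',(90,103),.012),('BL',(160,488),.012),('BR',(382,455),.012),('far rimL',(170,150),.056),('far rimR',(285,135),.056),('near rimL',(215,378),.056),('near rimR',(328,360),.056),('stopL',(152,75),.074),('stopR',(298,58),.074)]: print(n,f(p,(370,170),z).round(4))
s=telemetry.read_state();print(s['tool_pos'])
E
```

```text
eb [0.4924 0.2867 0.14  ]
ro [0.5088 0.2097 0.14  ]
ma [0.526  0.1315 0.14  ]
TL [ 0.6059 -0.1979  0.012 ]
BL [ 0.4499 -0.2198  0.012 ]
BR [ 0.4618 -0.3082  0.012 ]
far rimL [ 0.5769 -0.2224  0.056 ]
far rimR [ 0.5823 -0.2675  0.056 ]
near rimL [ 0.4869 -0.2361  0.056 ]
near rimR [ 0.4933 -0.28    0.056 ]
stopL [ 0.6028 -0.2139  0.074 ]
stopR [ 0.6088 -0.2706  0.074 ]
[0.22221477 0.55681778 0.23470328]
```

Measured spacing and sizes match: holes 79 and 80 mm apart, base 157 by 89 mm. The rosewood is at (0.509, 0.210). The cradle is at about (0.534, -0.252), yaw 8°.

Plan: grip with the tool tilted 50° outward, lift, roll the tool about 180°, then lay the dowel down with the tool tilted 40°.

```bash
cat >> h.py <<'E'
def pose(grasp,tilt,yaw,jaz):
    t,y,j=np.radians([tilt,yaw,jaz]); x=np.array([np.sin(t)*np.cos(y),np.sin(t)*np.sin(y),-np.cos(t)])
    z=np.array([np.cos(j),np.sin(j),0]); M=np.c_[x,np.cross(z,x),z]
    return np.array(grasp)+.002*x,M
def cur(): s=telemetry.read_state(); return s['tool_pos'],R.from_rotvec(s['orientation']).as_matrix()
def plan(tgt,n=None,start=None):
    p,M=start or cur(); w=R.from_matrix(M.T@tgt[1]).as_rotvec(); d=M.T@(tgt[0]-p)
    n=n or int(np.ceil(max(np.abs(w).max()/.14,np.linalg.norm(w)/.145,np.linalg.norm(d)/.045,1)))
    S=sum(R.from_rotvec(w*k/n).as_matrix() for k in range(n))
    print(n,'rows of',np.linalg.solve(S,d).round(4),(w/n).round(4))
def st():
    s=telemetry.read_state(); M=R.from_rotvec(s['orientation']).as_matrix()
    print('t',round(s['t'],2),'tcp',s['tool_pos'].round(4),'grasp',(s['tool_pos']-.002*M[:,0]).round(4),'x',M[:,0].round(3),'z',M[:,2].round(3),'F',s['force'].round(1),'op',round(s['opening'],4),'q',s['q'].round(2))
E
python3 - <<'E'
from h import *
plan(pose((.40,.24,.25),50,17,107))
plan(pose((.509,.2095,.20),50,17,107),None,pose((.40,.24,.25),50,17,107))
E
```

```text
9 rows of [ 0.0059 -0.0233 -0.0338] [-0.0702 -0.0329 -0.0932]
3 rows of [ 0.0351 -0.0077 -0.0203] [0. 0. 0.]
```

```bash
python3 -m inch '[[[0.006,-0.0233,-0.0338,-0.07,-0.033,-0.093,0.7],[0.006,-0.0233,-0.0338,-0.07,-0.033,-0.093,0.7],[0.006,-0.0233,-0.0338,-0.07,-0.033,-0.093,0.7],[0.006,-0.0233,-0.0338,-0.07,-0.033,-0.093,0.7],[0.006,-0.0233,-0.0338,-0.07,-0.033,-0.093,0.7],[0.006,-0.0233,-0.0338,-0.07,-0.033,-0.093,0.7],[0.006,-0.0233,-0.0338,-0.07,-0.033,-0.093,0.7],[0.006,-0.0233,-0.0338,-0.07,-0.033,-0.093,0.7],[0.006,-0.0233,-0.0338,-0.07,-0.033,-0.093,0.7]]]' 15
python3 - <<'E'
from h import *
st(); plan(pose((.509,.2095,.20),50,17,107))
E
```

```text
t: 1.0
tool_pos: [0.434, 0.279, 0.2348]
orientation: [-1.634, 0.341, 0.773]
force: [0.2, 2.4, -1.0]
opening: 0.0653
t 1.0 tcp [0.434  0.279  0.2348] grasp [0.4326 0.2786 0.2361] x [ 0.733  0.197 -0.651] z [-0.293  0.955 -0.042] F [ 0.2  2.4 -1. ] op 0.0653 q [ 0.69 -0.89  2.5  -0.47  0.78 -0.99]
3 rows of [ 0.0217 -0.0016 -0.0291] [ 0.0109 -0.0087 -0.004 ]
```

```bash
python3 -m inch '[[[0.0217,-0.0016,-0.0291,0.011,-0.009,-0.004,0.7],[0.0217,-0.0016,-0.0291,0.011,-0.009,-0.004,0.7],[0.0217,-0.0016,-0.0291,0.011,-0.009,-0.004,0.7],[0,0,0,0,0,0,0.7]]]'
python3 - <<'E'
from h import *
st(); plan(pose((.509,.2095,.20),50,17,107)); c=snap('wrist','w1')
print(proj(c,[[.509,.2095,.14],[.526,.1315,.14],[.4924,.2867,.14],[.509,.2095,.045]]))
E
```

```text
t: 1.4
tool_pos: [0.5191, 0.2045, 0.2135]
orientation: [-1.593, 0.325, 0.77]
force: [-0.6, -1.1, 0.3]
opening: 0.0648
t 1.4 tcp [0.5191 0.2045 0.2135] grasp [0.5177 0.2041 0.2148] x [ 0.735  0.22  -0.641] z [-0.288  0.957 -0.002] F [-0.6 -1.1  0.3] op 0.0648 q [ 0.28 -0.79  2.49  0.02  0.56 -1.6 ]
1 rows of [0.0043 0.0157 0.0077] [-0.0014 -0.0041  0.0025]
[[336.92720967 131.82732835]
 [179.78964554 123.99170644]
 [483.29062897 138.80377415]
 [334.84327241   4.10974214]]
```

View pics/w1.png

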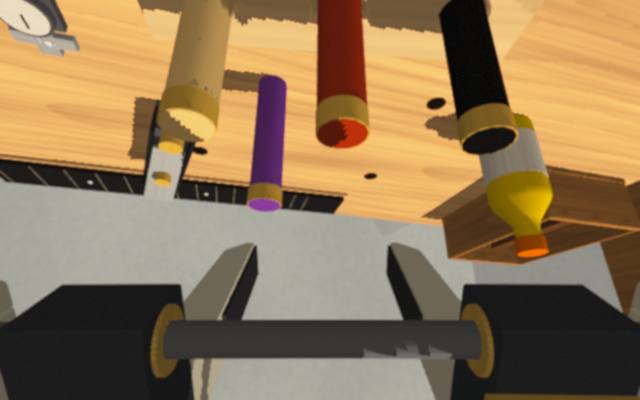

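Rosewood's top is at (342,133) against a predicted (337,132), so about 2 mm towards +y. I'll correct for that and descend with the jaws straddling it.

```bash
python3 - <<'E'
from h import *
a=pose((.5085,.2115,.19),50,17,107);b=pose((.5085,.2115,.088),50,17,107)
plan(a);plan(b,4,a)
E
```

```text
1 rows of [0.0115 0.0234 0.0083] [-0.0019 -0.0035  0.0022]
4 rows of [0.0164 0.0195 0.    ] [0. 0. 0.]
```

```bash
python3 -m inch '[[[0.0115,0.0234,0.0083,-0.002,-0.004,0.002,0.7],[0,0,0,0,0,0,0.7],[0.0164,0.0195,0,0,0,0,0.7],[0.0164,0.0195,0,0,0,0,0.7],[0.0164,0.0195,0,0,0,0,0.7],[0,0,0,0,0,0,0.7]]]'
python3 - <<'E'
from h import *
st(); plan(pose((.5085,.2115,.088),50,17,107))
E
```

```text
t: 2.05
tool_pos: [0.5289, 0.2287, 0.1241]
orientation: [-1.595, 0.329, 0.787]
force: [-0.9, -0.2, 0.7]
opening: 0.0648
t 2.05 tcp [0.5289 0.2287 0.1241] grasp [0.5274 0.2283 0.1254] x [ 0.725  0.224 -0.651] z [-0.297  0.955 -0.002] F [-0.9 -0.2  0.7] op 0.0648 q [ 0.34 -0.51  2.5  -0.1   0.29 -1.46]
2 rows of [ 0.0034  0.0217 -0.0052] [ 0.0025  0.0013 -0.0053]
```

The elbow is on its limit (q3 = 2.5) at this tilt, so I'll use 38° at the rack. That gives 52° at the cradle, which is reachable because the tool yaw there is well off the radial direction.

```bash
python3 - <<'E'
from h import *
a=pose((.5085,.2115,.13),38,17,107);b=pose((.5085,.2115,.090),38,17,107)
plan(a,3);plan(b,2,a)
E
```

```text
3 rows of [-0.0066  0.0044 -0.0035] [0.0018 0.0007 0.0663]
2 rows of [0.0158 0.0123 0.    ] [0. 0. 0.]
```

```bash
python3 -m inch '[[[-0.0066,0.0044,-0.0035,0.002,0,0.066,0.7],[-0.0066,0.0044,-0.0035,0.002,0,0.066,0.7],[-0.0066,0.0044,-0.0035,0.002,0,0.066,0.7],[0,0,0,0,0,0,0.7]]]'
python3 - <<'E'
from h import *
st(); plan(pose((.5085,.2115,.110),38,17,107)); plan(pose((.5085,.2115,.090),38,17,107))
E
```

```text
t: 2.45
tool_pos: [0.5062, 0.216, 0.1336]
orientation: [-1.576, 0.492, 0.949]
force: [0.4, -0.1, -0.3]
opening: 0.0649
t 2.45 tcp [0.5062 0.216  0.1336] grasp [0.505  0.2157 0.1352] x [ 0.582  0.187 -0.791] z [-0.303  0.953  0.002] F [ 0.4 -0.1 -0.3] op 0.0649 q [ 0.31 -0.52  2.39  0.    0.62 -1.57]
1 rows of [ 0.0212  0.0137 -0.0051] [ 0.0075  0.0089 -0.0055]
2 rows of [ 0.0185  0.013  -0.0026] [ 0.0037  0.0045 -0.0027]
```

```bash
python3 -m inch '[[[0.0185,0.013,-0.0026,0.004,0.004,-0.003,0.7],[0.0185,0.013,-0.0026,0.004,0.004,-0.003,0.7],[0,0,0,0,0,0,0.7],[0,0,0,0,0,0,0.7]]]'
python3 - <<'E'
from h import *
st(); plan(pose((.5085,.2115,.090),38,17,107))
c=snap('wrist','w2')
E
```

```text
t: 2.85
tool_pos: [0.512, 0.2156, 0.0954]
orientation: [-1.577, 0.479, 0.927]
force: [-0.0, 0.6, 0.0]
opening: 0.0648
t 2.85 tcp [0.512  0.2156 0.0954] grasp [0.5108 0.2153 0.0969] x [ 0.599  0.188 -0.778] z [-0.297  0.955  0.001] F [-0.   0.6  0. ] op 0.0648 q [ 0.31 -0.44  2.42 -0.01  0.48 -1.56]
1 rows of [ 0.0033  0.0069 -0.0029] [0.0031 0.0042 0.016 ]
```

View pics/w2.png

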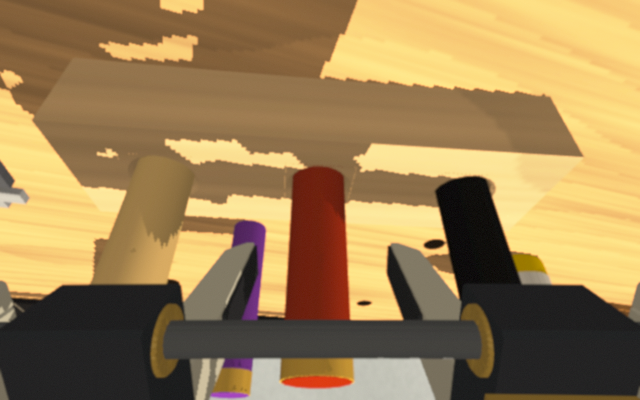

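The dowel is between the fingers: centre at column 318, jaw centre at 322. It needs a shift of about 2 mm along -z, which agrees with the plan. I'll make the last correction and grip.

```bash
python3 -m inch '[[[0.0033,0.0065,-0.0025,0.003,0.004,0.016,0.7],[0,0,0,0,0,0,0.7],[0,0,0,0,0,0,0.1],[0,0,0,0,0,0,0.1],[0,0,0,0,0,0,0.1],[0,0,0,0,0,0,0.1],[0,0,0,0,0,0,0.1],[0,0,0,0,0,0,0.1]]]' 25
python3 - <<'E'
from h import *
st(); s=cur(); p,M=s; plan((p+[0,0,.12],M))
E
```

```text
t: 3.7
tool_pos: [0.5113, 0.2131, 0.0924]
orientation: [-1.575, 0.493, 0.932]
force: [-0.7, 0.6, -0.2]
opening: 0.0276
t 3.7 tcp [0.5113 0.2131 0.0924] grasp [0.5101 0.2127 0.094 ] x [ 0.592  0.181 -0.785] z [-0.293  0.956  0.   ] F [-0.7  0.6 -0.2] op 0.0276 q [ 0.31 -0.43  2.41 -0.01  0.49 -1.55]
3 rows of [-0.0314 -0.0248  0.    ] [0. 0. 0.]
```

```bash
python3 -m inch '[[[-0.008,-0.006,0,0,0,0,0.1],[-0.0157,-0.0124,0,0,0,0,0.1],[-0.0157,-0.0124,0,0,0,0,0.1],[-0.0157,-0.0124,0,0,0,0,0.1],[-0.0157,-0.0124,0,0,0,0,0.1],[-0.0157,-0.0124,0,0,0,0,0.1],[-0.0157,-0.0124,0,0,0,0,0.1],[0,0,0,0,0,0,0.1]]]' 30
python3 - <<'E'
from h import *
st()
# cradle ctr, yaw; grasp offset from mid toward ring =.019
ca=np.array([.5345,-.252,.058]); y=np.radians(8.1); X=np.array([np.cos(y),np.sin(y),0])
a=pose((.46,.0,.30),30,-10,-0.1+8)   # mid with roll
b=pose(ca-.019*X-.015*X+[0,0,.10],51.7,8.1,-81.9)
mid=pose((.45,.0,.30),20,5,5)
plan(mid); plan(b,None,mid); plan(b)
E
```

```text
t: 4.5
tool_pos: [0.5096, 0.2125, 0.23]
orientation: [-1.575, 0.494, 0.934]
force: [0.7, -0.1, -0.6]
opening: 0.0274
t 4.5 tcp [0.5096 0.2125 0.23  ] grasp [0.5084 0.2121 0.2316] x [ 0.59   0.181 -0.787] z [-0.293  0.956  0.   ] F [ 0.7 -0.1 -0.6] op 0.0274 q [ 0.31 -0.64  2.28 -0.01  0.83 -1.56]
13 rows of [-0.0061 -0.0078 -0.0168] [0.1329 0.0357 0.0249]
12 rows of [ 0.0076 -0.0193  0.0139] [ 0.1207 -0.0453  0.049 ]
22 rows of [0.003  0.0319 0.0068] [-0.1366  0.0163  0.0076]
```

```bash
python3 -m inch '[[[-0.0157,-0.0124,0,0,0,0,0.1],[-0.0235,-0.0185,0,0,0,0,0.1],[-0.0235,-0.0185,0,0,0,0,0.1],[0,0,0,0,0,0,0.1]]]'
python3 - <<'E'
from h import *
st()
ca=np.array([.5345,-.252,.058]); y=np.radians(8.1); X=np.array([np.cos(y),np.sin(y),0])
b=pose(ca-.034*X+[0,0,.10],51.7,8.1,-81.9)
mid=pose((.50,.0,.32),0,0,10)
plan(mid); plan(b,None,mid)
E
```

```text
t: 4.9
tool_pos: [0.5078, 0.2119, 0.308]
orientation: [-1.574, 0.499, 0.938]
force: [0.0, -0.4, -0.9]
opening: 0.0273
t 4.9 tcp [0.5078 0.2119 0.308 ] grasp [0.5066 0.2116 0.3096] x [ 0.586  0.18  -0.79 ] z [-0.293  0.956 -0.   ] F [ 0.  -0.4 -0.9] op 0.0273 q [ 0.31 -0.67  2.16 -0.01  1.   -1.56]
13 rows of [ 0.0006 -0.0084 -0.0163] [0.125  0.0428 0.0379]
13 rows of [ 0.0053 -0.023   0.0083] [ 0.1141 -0.0553  0.0535]
```

```bash
python3 -m inch '[[[0.0006,-0.0084,-0.0163,0.125,0.043,0.038,0.1],[0.0006,-0.0084,-0.0163,0.125,0.043,0.038,0.1],[0.0006,-0.0084,-0.0163,0.125,0.043,0.038,0.1],[0.0006,-0.0084,-0.0163,0.125,0.043,0.038,0.1],[0.0006,-0.0084,-0.0163,0.125,0.043,0.038,0.1],[0.0006,-0.0084,-0.0163,0.125,0.043,0.038,0.1],[0.0006,-0.0084,-0.0163,0.125,0.043,0.038,0.1],[0.0006,-0.0084,-0.0163,0.125,0.043,0.038,0.1],[0.0006,-0.0084,-0.0163,0.125,0.043,0.038,0.1],[0.0006,-0.0084,-0.0163,0.125,0.043,0.038,0.1],[0.0006,-0.0084,-0.0163,0.125,0.043,0.038,0.1],[0.0006,-0.0084,-0.0163,0.125,0.043,0.038,0.1],[0.0006,-0.0084,-0.0163,0.125,0.043,0.038,0.1]]]'
python3 - <<'E'
from h import *
st()
ca=np.array([.5345,-.252,.058]); y=np.radians(8.1); X=np.array([np.cos(y),np.sin(y),0])
b=pose(ca-.034*X+[0,0,.10],51.7,8.1,-81.9)
plan(b)
E
```

```text
t: 6.2
tool_pos: [0.4863, -0.004, 0.2928]
orientation: [-0.08, 1.623, 0.102]
force: [-0.5, -1.1, -1.8]
opening: 0.0273
t 6.2 tcp [ 0.4863 -0.004   0.2928] grasp [ 0.4864 -0.004   0.2948] x [-0.055  0.01  -0.998] z [ 0.992  0.115 -0.053] F [-0.5 -1.1 -1.8] op 0.0273 q [-0.12 -0.14  1.66  0.    1.68 -0.23]
13 rows of [ 0.0038 -0.0207  0.0105] [ 0.1083 -0.0573  0.0568]
```

```bash
python3 -m inch '[[[0.0038,-0.0207,0.0105,0.108,-0.057,0.057,0.1],[0.0038,-0.0207,0.0105,0.108,-0.057,0.057,0.1],[0.0038,-0.0207,0.0105,0.108,-0.057,0.057,0.1],[0.0038,-0.0207,0.0105,0.108,-0.057,0.057,0.1],[0.0038,-0.0207,0.0105,0.108,-0.057,0.057,0.1],[0.0038,-0.0207,0.0105,0.108,-0.057,0.057,0.1],[0.0038,-0.0207,0.0105,0.108,-0.057,0.057,0.1],[0.0038,-0.0207,0.0105,0.108,-0.057,0.057,0.1],[0.0038,-0.0207,0.0105,0.108,-0.057,0.057,0.1],[0.0038,-0.0207,0.0105,0.108,-0.057,0.057,0.1],[0.0038,-0.0207,0.0105,0.108,-0.057,0.057,0.1],[0.0038,-0.0207,0.0105,0.108,-0.057,0.057,0.1],[0.0038,-0.0207,0.0105,0.108,-0.057,0.057,0.1],[0,0,0,0,0,0,0.1]]]'
python3 - <<'E'
from h import *
st()
ca=np.array([.5345,-.252,.058]); y=np.radians(8.1); X=np.array([np.cos(y),np.sin(y),0])
b=pose(ca-.034*X+[0,0,.10],51.7,8.1,-81.9)
plan(b)
E
```

```text
t: 7.6
tool_pos: [0.4842, -0.2587, 0.121]
orientation: [1.531, 0.586, -0.464]
force: [-1.7, 1.5, -1.6]
opening: 0.0276
t 7.6 tcp [ 0.4842 -0.2587  0.121 ] grasp [ 0.4826 -0.2589  0.1223] x [ 0.782  0.08  -0.618] z [ 0.064 -0.997 -0.049] F [-1.7  1.5 -1.6] op 0.0276 q [-1.1  -0.28  2.37  1.08  0.99 -0.18]
1 rows of [-0.0077  0.0393 -0.0027] [-0.0863  0.0304 -0.0033]
```

```bash
python3 -m inch '[[[-0.004,0.018,-0.0013,-0.043,0.015,-0.002,0.1],[-0.004,0.018,-0.0013,-0.043,0.015,-0.002,0.1],[0,0,0,0,0,0,0.1]]]'
python3 - <<'E'
from h import *
st()
ca=np.array([.5345,-.252,.058]); y=np.radians(8.1); X=np.array([np.cos(y),np.sin(y),0])
b=pose(ca-.034*X+[0,0,.10],51.7,8.1,-81.9)
plan(b)
snap('wrist','w3'); snap('top','t3'); snap('scene','s3')
i=load('t3')['frame'][150:250,360:440]; j=load('s3')['frame'][110:230,210:330]
f=lambda i,s:cv2.resize(i,s,interpolation=cv2.INTER_CUBIC)
o=np.zeros((600,800,3),np.uint8); o[:300,:400]=f(load('w3')['frame'][:,53:587],(400,300)); o[300:,:240]=f(i,(240,300)); o[:400,400:]=f(j,(400,400))
cv2.imwrite('pics/m3.png',o)
E
```

```text
t: 7.9
tool_pos: [0.5015, -0.2552, 0.1576]
orientation: [1.448, 0.633, -0.409]
force: [1.2, -0.7, -0.4]
opening: 0.0275
t 7.9 tcp [ 0.5015 -0.2552  0.1576] grasp [ 0.5    -0.2554  0.1589] x [ 0.774  0.115 -0.623] z [ 0.151 -0.989  0.005] F [ 1.2 -0.7 -0.4] op 0.0275 q [-1.07 -0.3   2.3   1.02  1.03 -0.16]
1 rows of [ 0.0011 -0.0003  0.0015] [ 0.0105 -0.0046  0.004 ]
```

View pics/m3.png

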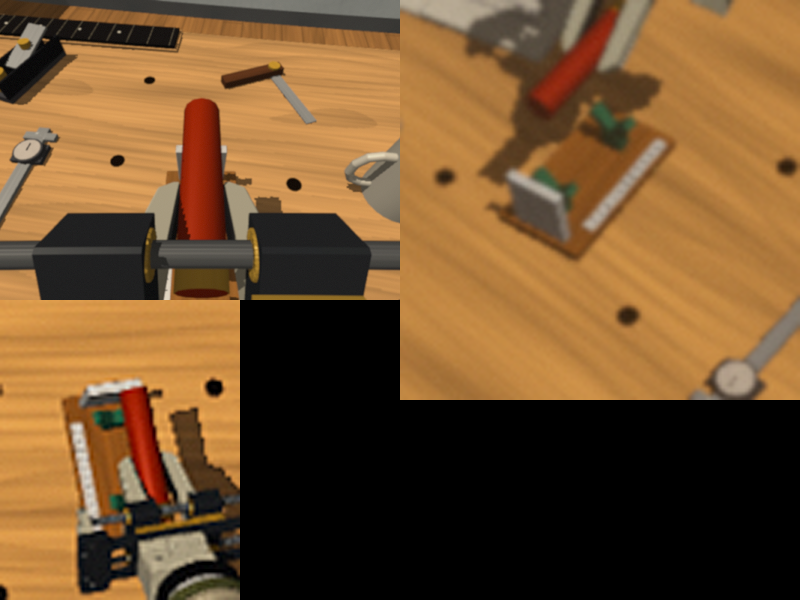

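The dowel is level above the cradle with its plain end facing the stop. In the wrist view the stop spans columns 177 to 226 and the dowel is centred at 202, so the two line up. Lowering now.

```bash
python3 - <<'E'
from h import *
ca=np.array([.5345,-.252,.058]); y=np.radians(8.1); X=np.array([np.cos(y),np.sin(y),0])
plan(pose(ca-.034*X+[0,0,.012],51.7,8.1,-81.9),5)
E
```

```text
5 rows of [ 0.0109 -0.0131  0.0006] [ 0.001  -0.0011  0.0011]
```

```bash
python3 -m inch '[[[0.0109,-0.0131,0.0006,0.001,-0.001,0.001,0.1],[0.0109,-0.0131,0.0006,0.001,-0.001,0.001,0.1],[0.0109,-0.0131,0.0006,0.001,-0.001,0.001,0.1],[0.0109,-0.0131,0.0006,0.001,-0.001,0.001,0.1],[0.0109,-0.0131,0.0006,0.001,-0.001,0.001,0.1],[0,0,0,0,0,0,0.1],[0,0,0,0,0,0,0.1]]]'
python3 - <<'E'
from h import *
st()
ca=np.array([.5345,-.252,.058]); y=np.radians(8.1); X=np.array([np.cos(y),np.sin(y),0])
for h in (.012,.004,.0): plan(pose(ca-.034*X+[0,0,h],51.7,8.1,-81.9))
plan(pose(ca-.019*X,51.7,8.1,-81.9))
E
```

```text
t: 8.75
tool_pos: [0.5045, -0.2564, 0.0685]
orientation: [1.45, 0.627, -0.41]
force: [0.1, -0.8, -0.6]
opening: 0.0274
t 8.75 tcp [ 0.5045 -0.2564  0.0685] grasp [ 0.5029 -0.2567  0.0698] x [ 0.776  0.112 -0.62 ] z [ 0.147 -0.989  0.005] F [ 0.1 -0.8 -0.6] op 0.0274 q [-1.06 -0.07  2.31  1.17  0.92 -0.42]
1 rows of [-0.0018 -0.0011 -0.0002] [ 0.0078 -0.0014  0.0007]
1 rows of [ 0.0032 -0.0074 -0.0002] [ 0.0078 -0.0014  0.0007]
1 rows of [ 0.0057 -0.0105 -0.0002] [ 0.0078 -0.0014  0.0007]
1 rows of [ 0.0174 -0.0012 -0.0001] [ 0.0078 -0.0014  0.0007]
```

```bash
python3 -m inch '[[[0.002,-0.0052,0,0.008,-0.001,0.001,0.1],[0,0,0,0,0,0,0.1],[0.0012,-0.0016,0,0,0,0,0.1],[0,0,0,0,0,0,0.1]]]'
python3 - <<'E'
from h import *
st()
E
python3 -m inch '[[[0.0012,-0.0016,0,0,0,0,0.1],[0,0,0,0,0,0,0.1]]]'
```

```text
t: 9.15
tool_pos: [0.5037, -0.2581, 0.0637]
orientation: [1.455, 0.622, -0.412]
force: [-0.7, -0.1, -1.1]
opening: 0.0274
t 9.15 tcp [ 0.5037 -0.2581  0.0637] grasp [ 0.5021 -0.2583  0.065 ] x [ 0.779  0.109 -0.618] z [ 0.141 -0.99   0.003] F [-0.7 -0.1 -1.1] op 0.0274 q [-1.07 -0.05  2.31  1.19  0.91 -0.43]
t: 9.35
tool_pos: [0.5041, -0.2585, 0.0627]
orientation: [1.454, 0.621, -0.411]
force: [-0.8, 0.7, 0.7]
opening: 0.0275
```

```bash
python3 -m inch '[[[0.001,-0.003,-0.0015,0,0,0,0.1],[0,0,0,0,0,0,0.1],[0.0012,-0.0024,0,0,0,0,0.1],[0,0,0,0,0,0,0.1]]]'
python3 -m inch '[[[0.0012,-0.0024,0,0,0,0,0.1],[0,0,0,0,0,0,0.1]]]'; python3 - <<'E'
from h import *
st()
E
```

```text
t: 9.75
tool_pos: [0.5049, -0.2579, 0.0619]
orientation: [1.453, 0.615, -0.402]
force: [0.5, -1.1, 0.4]
opening: 0.0274
t: 9.95
tool_pos: [0.5055, -0.2575, 0.0615]
orientation: [1.453, 0.614, -0.396]
force: [-0.1, 0.6, 0.2]
opening: 0.0271
t 9.95 tcp [ 0.5055 -0.2575  0.0615] grasp [ 0.5039 -0.2577  0.0627] x [ 0.787  0.113 -0.607] z [ 0.147 -0.989  0.007] F [-0.1  0.6  0.2] op 0.0271 q [-1.07 -0.03  2.31  1.21  0.92 -0.47]
```

```bash
python3 - <<'E'
from h import *
snap('wrist','w4'); snap('top','t4'); snap('scene','s4')
f=lambda i,s:cv2.resize(i,s,interpolation=cv2.INTER_CUBIC)
o=np.zeros((600,800,3),np.uint8); o[:300,:400]=f(load('w4')['frame'][100:400,120:520],(400,300)); o[300:,:240]=f(load('t4')['frame'][150:250,360:440],(240,300)); o[:400,400:]=f(load('s4')['frame'][130:200,230:300],(400,400))
cv2.imwrite('pics/m4.png',o)
E
```

```text
(no output)
```

View pics/m4.png

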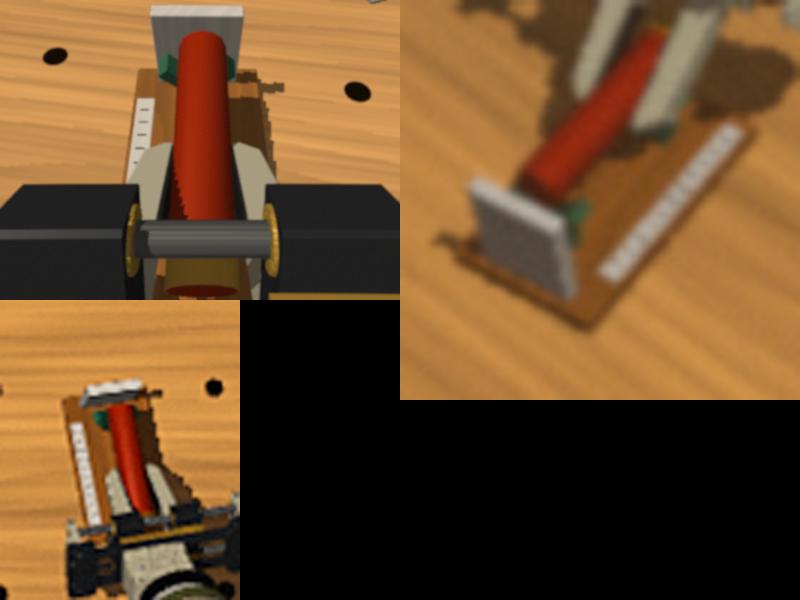

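The wrist view has the stop and far saddle centred at column 197 and the dowel's end at 203. The dowel is therefore about 3.7 mm too far towards -y and riding up the right flank. I'll lift slightly, shift along -z and lower again.

```bash
python3 -m inch '[[[-0.0025,0.004,-0.001,0,0,0.012,0.1],[0,0,-0.0035,0,0,0,0.1],[0,0,0,0,0,0,0.1]]]'
python3 - <<'E'
from h import *
st()
ca=np.array([.5345,-.2485,.058]); y=np.radians(8.3); X=np.array([np.cos(y),np.sin(y),0])
for h in (.006,0):plan(pose(ca-.034*X+[0,0,h],51.7,8.3,-81.7),1)
E
```

```text
t: 10.4
tool_pos: [0.5044, -0.2527, 0.0648]
orientation: [1.457, 0.606, -0.39]
force: [0.2, -1.2, 0.1]
opening: 0.0274
t 10.4 tcp [ 0.5044 -0.2527  0.0648] grasp [ 0.5028 -0.2529  0.066 ] x [ 0.793  0.113 -0.599] z [ 0.145 -0.989  0.007] F [ 0.2 -1.2  0.1] op 0.0274 q [-1.07 -0.05  2.33  1.22  0.92 -0.48]
1 rows of [-0.0004 -0.0029  0.0002] [ 0.0058  0.0031 -0.0265]
1 rows of [ 0.0032 -0.0077  0.0001] [ 0.0058  0.0031 -0.0265]
```

```bash
python3 -m inch '[[[0.0005,-0.004,0,0.006,0.003,-0.0265,0.1],[0,0,0,0,0,0,0.1],[0.0015,-0.0035,0,0,0,0,0.1],[0,0,0,0,0,0,0.1]]]'
python3 -m inch '[[[0.0015,-0.0035,0,0,0,0,0.1]]]'; python3 - <<'E'
from h import *
st()
E
```

```text
t: 10.8
tool_pos: [0.5041, -0.2539, 0.0619]
orientation: [1.456, 0.621, -0.404]
force: [0.8, 0.8, 0.6]
opening: 0.0275
t: 10.9
tool_pos: [0.5045, -0.2544, 0.0605]
orientation: [1.455, 0.618, -0.4]
force: [-0.8, 5.8, 22.3]
opening: 0.0275
t 10.9 tcp [ 0.5045 -0.2544  0.0605] grasp [ 0.5029 -0.2547  0.0617] x [ 0.784  0.114 -0.61 ] z [ 0.146 -0.989  0.003] F [-0.8  5.8 22.3] op 0.0275 q [-1.07 -0.04  2.32  1.21  0.92 -0.46]
```

```bash
python3 -m inch '[[[0.0008,-0.0012,-0.003,0,0,0,0.1]]]'; python3 -m inch '[[[0.0008,-0.0012,-0.003,0,0,0,0.1]]]';  python3 -m inch '[[[0.0008,-0.0012,-0.003,0,0,0,0.1]]]'; python3 - <<'E'
from h import *
st(); print(telemetry.read_state()['wrist_torque'])
E
```

```text
t: 11.0
tool_pos: [0.5049, -0.2534, 0.0608]
orientation: [1.454, 0.614, -0.4]
force: [2.1, -4.0, 4.6]
opening: 0.0273
t: 11.1
tool_pos: [0.5051, -0.2524, 0.0606]
orientation: [1.452, 0.61, -0.4]
force: [2.9, -3.6, 3.4]
opening: 0.0276
t: 11.2
tool_pos: [0.5052, -0.252, 0.0605]
orientation: [1.45, 0.605, -0.402]
force: [-2.5, -8.8, 7.6]
opening: 0.0274
t 11.2 tcp [ 0.5052 -0.252   0.0605] grasp [ 0.5036 -0.2522  0.0617] x [ 0.789  0.103 -0.606] z [ 0.14  -0.99   0.013] F [-2.5 -8.8  7.6] op 0.0274 q [-1.06 -0.05  2.33  1.23  0.9  -0.48]
[-0.88111076 -0.10205812 -0.94318835]
```

```bash
cat >> h.py <<'E'
def dow(c,im,o,d,col,s,off):
    d=d/np.linalg.norm(d); u=np.cross(d,[0,0,1]); u/=np.linalg.norm(u); v=np.cross(u,d); t=np.linspace(0,2*np.pi,40)
    for l in (0,.116,.13):
        P=o+l*d+.014*(np.cos(t)[:,None]*u+np.sin(t)[:,None]*v); line(c,im,P,col,s,off)
def line(c,im,P,col,s,off):
    q=((proj(c,P)-off+.5)*s-.5); cv2.polylines(im,[np.int32(q.round())],False,col,1,cv2.LINE_AA)
def crad(c,im,o,yaw,col,s,off):
    Rz=R.from_euler('z',yaw).as_matrix(); T=lambda P:(Rz@np.array(P,float).T).T+o
    line(c,im,T([[-.08,-.045,.012],[.08,-.045,.012],[.08,.045,.012],[-.08,.045,.012],[-.08,-.045,.012]]),col,s,off)
    line(c,im,T([[.065,-.028,.012],[.065,-.028,.074],[.065,.028,.074],[.065,.028,.012]]),col,s,off)
    for x in (-.052,-.038,.038,.052): line(c,im,T([[x,-.023,.012],[x,-.023,.056],[x,0,.038],[x,.023,.056],[x,.023,.012]]),col,s,off)
E
python3 - <<'E'
from h import *
p,M=cur(); g=p-.002*M[:,0]; th=np.radians(38.3)
d=-(np.cos(th)*M[:,0]+np.sin(th)*M[:,1]); print('toward ring',d)
out=np.zeros((600,800,3),np.uint8)
for n,r,s,x0 in (('wrist',(120,100,400,300),2,0),):
    c=snap(n,n+'5'); off=np.array(r[:2]); im=cv2.resize(c['frame'][r[1]:r[1]+r[3],r[0]:r[0]+r[2]],None,fx=s,fy=s,interpolation=cv2.INTER_CUBIC)
    crad(c,im,np.array([.5345,-.252,0]),.1414,(255,255,0),s,off); dow(c,im,g-.084*d,d,(255,0,255),s,off)
    cv2.imwrite('pics/ov5.png',im)
snap('scene','scene5');snap('top','top5')
E
```

```text
toward ring [-0.99001264 -0.13988163 -0.01755298]
```

View pics/ov5.png

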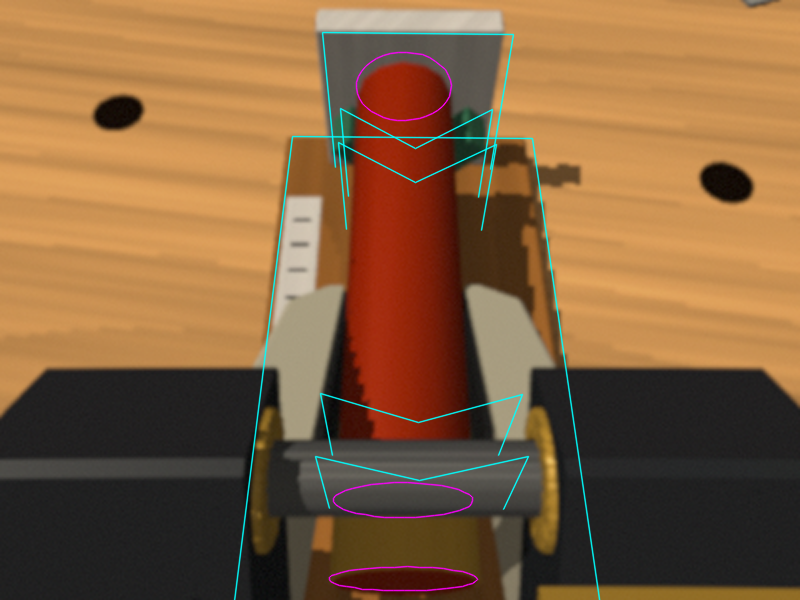

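The overlay fits: the model dowel matches sideways and the real plain end is slightly lower, so the dowel is level. It's in the V about 1 mm to the left and roughly 12 mm short of the stop. I'll recentre by 1.2 mm and push forward.

```bash
python3 -m inch '[[[0,0,0.0018,0,0,0,0.1],[0.0032,0.0014,0,0,0,0,0.1],[0.0032,0.0014,0,0,0,0,0.1]]]'; python3 -m inch '[[[0.0032,0.0014,0,0,0,0,0.1],[0.0032,0.0014,0,0,0,0,0.1]]]'; python3 - <<'E'
from h import *
st()
E
```

```text
t: 11.65
tool_pos: [0.5117, -0.2535, 0.0582]
orientation: [1.45, 0.605, -0.404]
force: [-13.9, -0.7, 13.4]
opening: 0.0273
t: 11.85
tool_pos: [0.5191, -0.2523, 0.0579]
orientation: [1.449, 0.604, -0.4]
force: [-23.9, 3.2, 25.2]
opening: 0.0272
t 11.85 tcp [ 0.5191 -0.2523  0.0579] grasp [ 0.5175 -0.2525  0.0592] x [ 0.79   0.103 -0.604] z [ 0.141 -0.99   0.014] F [-23.9   3.2  25.2] op 0.0272 q [-1.03 -0.02  2.31  1.25  0.88 -0.48]
```

```bash
python3 -m inch '[[[0.0005,0.0015,0,0,0,0,0.1]]]'; python3 -m inch '[[[0.0016,0.0014,0,0,0,0,0.1]]]';python3 -m inch '[[[0.0016,0.0014,0,0,0,0,0.1]]]'; python3 -m inch '[[[0.0016,0.0014,0,0,0,0,0.1]]]'
```

```text
t: 11.95
tool_pos: [0.5195, -0.2522, 0.0579]
orientation: [1.448, 0.606, -0.402]
force: [-39.0, -2.1, 16.5]
opening: 0.0274
t: 12.05
tool_pos: [0.5204, -0.2522, 0.0572]
orientation: [1.448, 0.607, -0.404]
force: [-37.8, -0.3, 21.8]
opening: 0.027
t: 12.15
tool_pos: [0.5212, -0.252, 0.0564]
orientation: [1.447, 0.608, -0.405]
force: [-37.2, 0.1, 21.4]
opening: 0.0275
t: 12.25
tool_pos: [0.522, -0.2519, 0.0557]
orientation: [1.447, 0.609, -0.407]
force: [-40.1, -0.9, 25.6]
opening: 0.0276
```

Fx held at about -38 N while the pads slipped, so the dowel should be against the stop. I'll relax and check with an overlay before letting go.

```bash
python3 -m inch '[[[0,0,0,0,0,0,0.1],[0,0,0,0,0,0,0.1]]]' 
python3 - <<'E'
from h import *
st()
f=lambda n,r,s:cv2.resize(snap(n,n+'6')['frame'][r[1]:r[1]+r[3],r[0]:r[0]+r[2]],s,interpolation=cv2.INTER_CUBIC)
o=np.zeros((600,800,3),np.uint8); o[:400,:]=f('wrist',(220,90,200,100),(800,400)); o[400:,:300]=f('scene',(235,145,60,40),(300,200)); o[400:,400:700]=f('top',(375,165,60,40),(300,200))
cv2.imwrite('pics/m6.png',o)
E
```

```text
t: 12.45
tool_pos: [0.5219, -0.2519, 0.0557]
orientation: [1.448, 0.609, -0.407]
force: [-4.6, 0.3, 6.5]
opening: 0.0277
t 12.45 tcp [ 0.5219 -0.2519  0.0557] grasp [ 0.5203 -0.2521  0.0569] x [ 0.786  0.101 -0.61 ] z [ 0.139 -0.99   0.015] F [-4.6  0.3  6.5] op 0.0277 q [-1.02 -0.01  2.3   1.25  0.87 -0.47]
```

View pics/m6.png

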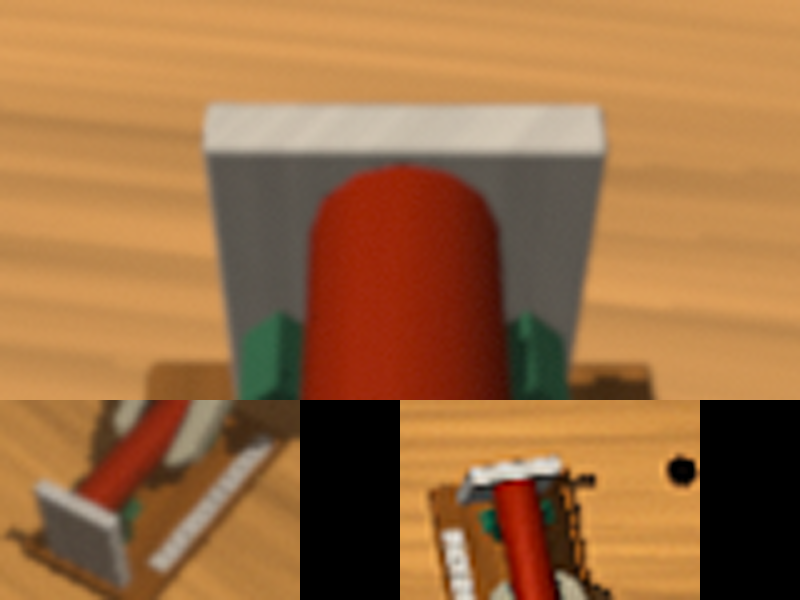

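Pressed home: the dowel is centred at column 404 against the stop's 405, there's no gap, and its top is about 2 mm under the stop's edge as it should be. Releasing and backing off along the fingers.

```bash
python3 -m inch '[[[0,0,0,0,0,0,0.6],[0,0,0,0,0,0,0.6],[0,0,0,0,0,0,0.6],[0,0,0,0,0,0,0.6],[-0.01,0,0,0,0,0,0.6],[-0.025,0,0,0,0,0,0.6],[-0.025,0.01,0,0,0,0,0.6],[-0.02,0.03,0,0,0,0,0.6],[-0.02,0.035,0,0,0,0,0.6],[0,0.04,0,0,0,0,0.6],[0,0,0,0,0,0,0.6]]]'
python3 - <<'E'
from h import *
st()
f=lambda n,r,s:cv2.resize(snap(n,n+'7')['frame'][r[1]:r[1]+r[3],r[0]:r[0]+r[2]],s,interpolation=cv2.INTER_CUBIC)
o=np.zeros((600,800,3),np.uint8); o[:400,:640]=f('wrist',(0,0,640,400),(640,400)); o[400:,:300]=f('scene',(225,140,75,50),(300,200)); o[400:,310:]=f('top',(200,140,245,100),(490,200))
cv2.imwrite('pics/m7.png',o)
E
```

```text
t: 13.7
tool_pos: [0.5077, -0.2484, 0.2089]
orientation: [1.454, 0.617, -0.414]
force: [-0.5, 0.3, 0.4]
opening: 0.056
t 13.7 tcp [ 0.5077 -0.2484  0.2089] grasp [ 0.5061 -0.2486  0.2101] x [ 0.78   0.104 -0.617] z [ 0.137 -0.991  0.006] F [-0.5  0.3  0.4] op 0.056 q [-1.04 -0.41  2.29  0.97  1.08 -0.02]
```

View pics/m7.png

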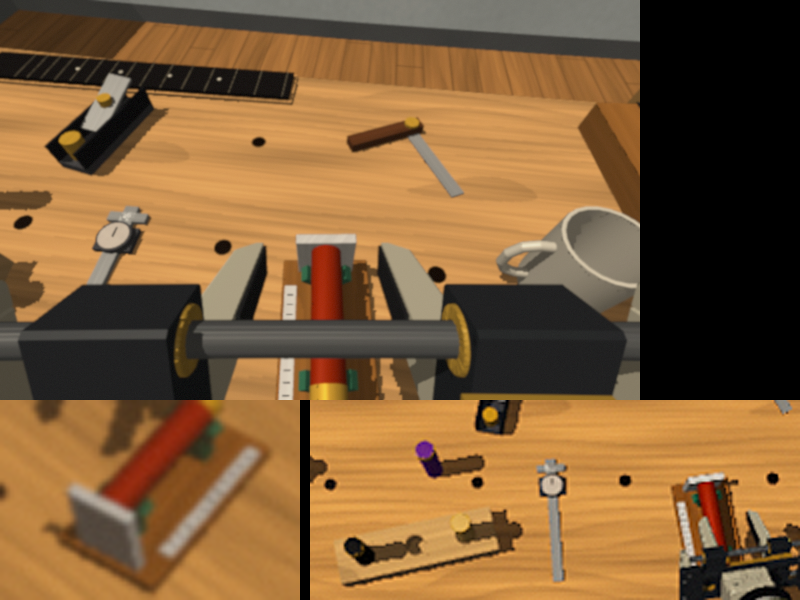

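```bash
python3 - <<'E'
from h import *
a=cv2.resize(load('wrist7')['frame'][225:290,280:380],(800,520),interpolation=cv2.INTER_CUBIC); cv2.imwrite('pics/z7.png',a)
E
```

```text
(no output)
```

View pics/z7.png

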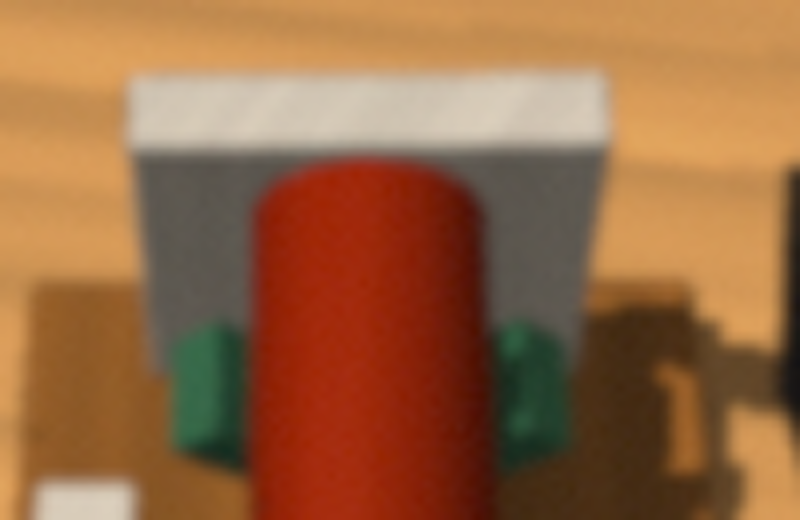

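At the stop the edge-to-dowel offset is 10 px. The 2 mm height step alone accounts for about 13 px, so there's no gap. Handing in.

```bash
python3 -c "
from plant import workorder; print(workorder.close_job())"
```

```text
the job is handed in; nothing more can be done
None
```

The rosewood dowel is lying in the cradle's V-saddles with its plain end against the aluminium stop and its brass ring towards the robot. I handed the job in at about 14 s of the 48 s allowed.

- **Last checks:** after release, the close view showed no gap at the stop and the dowel centred in the saddles. The gripper was open and clear, with the wrist force near zero. The black and pale dowels were still standing in the rack. The caliper, plane, mug and purple look-alike looked untouched in the final pictures. The glue bottle and screwdriver were outside them, so I didn't check those two at the end.
- **What went wrong and was mended:**
  - The first grasp tilt (50°) ran into the elbow's limit, so I gripped at 38° instead.
  - The first lowering was about 3.7 mm off to the side and rode up one flank of the V. I lifted, recentred and lowered again.
- **Forces:** wrist readings during the push reached about 40 N along the dowel and 25 N upward, with the dowel between the pads, well under the 120 N limit. The pads slipped a little on the dowel at the end of that push.
- **Over budget:** I viewed 12 pictures, two past the 10 allowed.

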